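# Kick the tacked side stand down and hold the scooter plumb for measuring

## Robot

A 6-joint arm with a two-finger parallel gripper is mounted at the origin on a cart in front of the work surface, level with it; the furniture and walls round the work are solid. World frame = base frame: x ahead of the robot, y to its left, z up, the work surface at z = 0. Lengths are in m, angles in rad, forces in N, time in s.
With the tool pointing down it reaches from about 0.375 to 0.9 m from the base axis. Payload 3.1 kg.
Tool frame: the origin (TCP) lies at the very end of the fingers, on their centre line; the grasp point (between the pads) lies 19 mm behind it; y points along the fingers, x is the direction in which the jaws open and shut, and the axes are right-handed (so a half turn about y gives the same grasp; the last joint's range is limited). The gripper opens to 87 mm and grips with 3 to 60 N. Pads are 19 mm wide; open, the fingers measure 117 mm over their backs; the gripper's body (75 mm by 190 mm) begins 51 mm behind the grasp point.
Start: joints at [1.113, 0.527, 1.433, -0, 1.181, -0.178], TCP at [0.172, 0.601, 0.223] pointing down, gripper open.
Joint ranges: [-3.08, 3.08], [-0.75, 2.2], [0.22, 2.44], [-1.43, 4.57], [0, 2.65], [-2.85, 2.85]. Speed limits (rad/s): [2.79, 2.79, 3.14, 3.14, 3.14, 3.14].

## Interface

Orientations are given as a unit quaternion [x, y, z, w].
In Python, from rig import robot gives the robot as it stands.
- The arm moves only by the shell command python3 -m creep 'ROWS' [FORCE]. ROWS is JSON, a list of rows, each a list of 3 entries, a list of its own where there are three numbers: the shift along the tool's x, y, z in mm, then the turn about the tool's y in rad, then the opening, from 0 (shut) to 1 (fully open). A call has 1 to 8 rows; each row shifts and turns the commanded pose from where the row before left it, along the tool's axes as they then stand; what a row does not reach is not made up. A row lasts 1/10 s, in which the tool goes at most 50 mm and 8.59 degrees, less where a joint would pass 70% of its speed; a pose out of reach is approached as far as the arm can. A call with a gripper value outside its range is refused whole. The fingers move at their own pace and stop on an object; FORCE is the grip in N (left out, the last holds). Time passes only in rows, so rows that do not move let the fingers close. It gives the time, the measured TCP pose, the force and the opening at its end, in the units of the state.
- robot.get_obs(): the state, without advancing time (a new reading comes with each control period).
- robot.camera(name): name is "side" or "top"; returns a dict with "pixels" (384x512x3 uint8, red, green, blue), "fx", "fy", "cx", "cy" (pixels), "k1" (the pictures are not rectified: a ray, as slopes to the right and down, at radius r is drawn at 1 + k1 r^2 times it, then the intrinsics apply), "position" and "rotation" of the camera in the world. Camera axes: x right, y up, looking along -z (the intrinsics and any distortion apply to the point x, -y, -z); pixel columns grow to the right and rows downward; lengths in m; the calibration is good to about 2 mm. A picture is of the moment at which its call begins. There is no depth.
- robot.hand_in(): hands the job in, once; it reports no verdict.
The state is a dict: "time": time; "q": joint angles; "joint_velocities": joint speeds; "joint_torque": joint torques, N m; "position": TCP position; "tool_rot": TCP orientation; "ft_force": force on the tool from outside, world axes, zero at the start; "moment": the same for the moment, N m; "grip_width": finger opening in m.
Only numpy, scipy, OpenCV 4.12 (cv2) and the standard library are available. Lean on these libraries where they do the work, as an engineer would, in place of code of your own. Each camera call takes 0.05 s, during which the arm holds its last target.

## Task

The side stand has just been tacked onto this little push-scooter chassis, which leans in its wheel chock, and I want to measure how far its foot clears the bench. Swing the stand down over its dead centre until its spring snaps it right onto its stop - lightly, 20 N at the very most anywhere on the leg, because the lug is only tacked. Then grip the scooter by the bare steerer stub, bring it plumb with both wheels on the bench, propped by neither the chock nor the stand, and finish still holding it there; leave the other things on the bench alone.

Things in the scene. Friction and masses are not known exactly. Their poses are not given: they have to be found in the camera images.
- scooter: loose push-scooter chassis, 0.9 kg: blue deck 215 x 76 mm, top 112 mm up; grey 125 mm wheels, 24 mm wide, rounded treads; blue fork and head tube in front. Origin on the ground line midway between the wheels; x forward, y to its left (the stand's side), z up: vertical when plumb. Nothing steers or spins. Starts leaning 0.12 to 0.17 rad to its left, towards the robot, against the chock
- chock: wheel chock of two dark steel angles, fixed to the bench, 120 mm long, 104 mm wide; its sides are 45 mm high and 31 mm apart, and the rear wheel between them can lean up to about 0.17 rad either way. Origin on the bench in the middle under the rear wheel; x along the slot, towards the front of the scooter
- stand (a joint): swing of the side stand, rad: 0 = folded, leg straight back along the deck; grows as the tip swings down, then forward (turn about the scooter's -y through stand_pivot); pi/2 = leg straight down in the scooter's frame; 1.80 = on its stop. Its spring holds it folded, changes sides near 0.5 and beyond 0.6 throws it onto the stop by itself. Pushing the tang over takes 1.5 to 3 N
- kick_leg: the stand's leg, a bent 10 mm bright steel bar that ends in a tang turned outwards with a black rubber sleeve. Origin on the pivot axis; in its own frame the leg runs 72 mm along -x and the tang points along +y
- stand_tang (a point): middle of the tang's black rubber sleeve: 12 mm thick, 20 mm long along the scooter's y, 72 mm from the pivot axis, 80 mm left of the scooter's mid plane, about 80 mm above the bench while folded. Push it from above; its way down to the bench is clear, and the deck's side is 40 mm away
- stand_pivot (a point): the stand's pivot on the left edge of the deck: 5 mm ahead of the scooter's origin, 47 mm left, 95 mm up in the scooter's frame; axes as the scooter's
- stem_grip (a point): point on the axis of the bare aluminium steerer stub, a plain tube 29 mm in diameter, 86 mm long; 37 mm below its top end, 48 mm above the head tube's bearing cup, 248 mm above the ground line, 125 mm ahead of the scooter's origin. The stub is raked back 12 degrees in the scooter's x-z plane; axes as the scooter's
- rear_hub (a point): centre of the rear wheel's hub, 165 mm behind the scooter's origin, 62.5 mm above the ground line. The scooter rolls (leans) about the line on the bench under its two wheels and topples back to one side if let go
- front_hub (a point): centre of the front wheel's hub, 165 mm ahead of the scooter's origin, 62.5 mm above the ground line; the front wheel stands freely on the bench
- tape_measure: yellow tape measure, 70 x 73 x 36 mm, bystander
- engineers_square: engineer's square, 95 x 141 x 18 mm, bystander
- cold_chisel: grey cold chisel, 150 mm long, bystander
- marker_pen: white marker pen with a blue cap, 132 mm long, bystander
- mug: white spotted mug, bystander

How it is judged:
On the way, in this order (a step that is already met when the one before it is completed fails the run):
1. the stand has gone over centre and sits on its stop, the hand off it, while the scooter still leans in the chock (value of joint stand above 1.7 rad and angle between scooter's own z axis and vertical above 0.09 rad and contact force between the fingers and scooter below 0.5 N), for 0.2 s.
2. the scooter is held plumb by the steerer stub (angle between scooter's own z axis and vertical below 0.06 rad and contact force between the fingers and scooter above 2 N and distance between the grasp point and stem_grip below 0.06 m), for 0.3 s.
At the end, for the whole second after the job is handed in: the gripper still holds the steerer stub (within 60 mm of stem_grip, more than 2 N), the scooter is plumb within 0.06 rad and still, both wheels are down on the bench (hubs lower than 69 mm), the stand is on its stop (above 1.70 rad) and touches nothing, and the chock carries less than 6 N (all of step 2 and value of joint stand above 1.7 rad and height (world z) of each of rear_hub, front_hub below 0.069 m and contact force between chock and scooter below 6 N and contact force between anything else and kick_leg below 0.5 N and linear speed of scooter below 0.02 m/s); the arm keeps its last pose, push and grip.
It fails at once if more than 20 N on the tacked stand's leg (contact force between anything else and kick_leg above 20 N).
It fails at once if the scooter is lifted or pulled out of its chock (height (world z) of any of rear_hub, front_hub above 0.09 m or horizontal distance between rear_hub and chock above 0.05 m).
It fails at once if a bystander is disturbed (distance of any of tape_measure, engineers_square, cold_chisel, marker_pen, mug from where it was at the start of the episode above 0.03 m).
It also fails if it takes over 48 s, if anything falls off the work surface, if the arm or the gripper's body presses on something with over 40 N, if the wrist force passes 120 N, or if a joint passes its speed limit or range.

## Working session

There is one attempt and no reset: what is moved stays moved. The work goes in short steps, Python scripts to look and compute and a shell command to move; the robot and the scene stay as the last step left them, time stands still between calls to the robot, and variables do not carry over. Pictures are saved under pics/ and viewed, and the job is handed in when it is done.

```bash
ls; mkdir -p pics
python3 - <<'E'
from rig import robot
import cv2
print(robot.get_obs())
for n in ("side","top"):
    c=robot.camera(n)
    cv2.imwrite(f"pics/{n}0.png",c["pixels"][:,:,::-1])
    print(n,{k:v for k,v in c.items() if k!="pixels"})
E
```

```text
pics
{'time': 0.0, 'q': array([ 1.11350958e+00,  5.28449804e-01,  1.43392575e+00, -3.96000019e-05,
        1.18140041e+00, -1.78511559e-01]), 'joint_velocities': array([-0.00029179,  0.00032018, -0.00146502, -0.00159155,  0.00115604,
       -0.00108094]), 'joint_torque': array([-3.00026404e-04, -4.40048110e+01, -1.76588738e+01,  6.30615139e-02,
        5.84399840e-02, -1.90699948e-04]), 'position': array([0.17163991, 0.60019072, 0.22157424]), 'tool_rot': array([ 0.56497485,  0.42500304, -0.42636955, -0.564256  ]), 'ft_force': array([ 0.51512305, -0.29753241, -0.70865475]), 'moment': array([-0.02681638, -0.04442114,  0.00234318]), 'grip_width': 0.08700355878221959}
side {'fx': 374.741518224692, 'fy': 374.741518224692, 'cx': 257.88888144538697, 'cy': 189.9334530882943, 'k1': -0.10588990864518792, 'position': array([-0.06773884, -0.88940753,  0.63663333]), 'rotation': array([ 0.52435715, -0.16606934, -0.25867158,  0.79407781])}
top {'fx': 348.6269634452925, 'fy': 348.6269634452925, 'cx': 256.89962234873406, 'cy': 191.56533644109405, 'k1': -0.050270068980142295, 'position': array([ 0.44740434, -0.01392148,  1.13248141]), 'rotation': array([-0.05780936,  0.04621047,  0.7053484 , -0.70498674])}
```

View pics/side0.png

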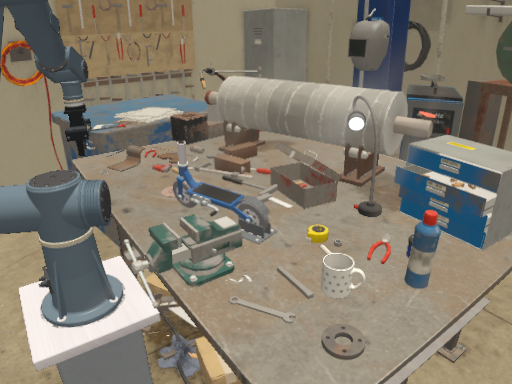

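View pics/top0.png

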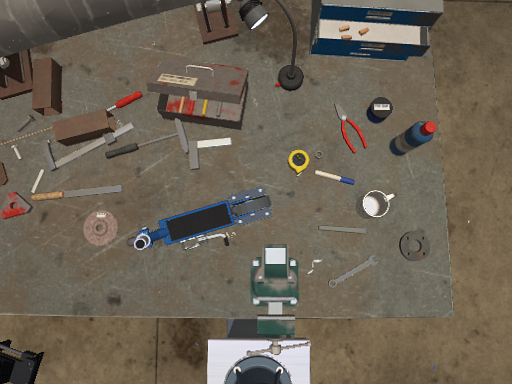

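Run:
```python
import cv2
a=cv2.imread("pics/top0.png")[175:265,115:285]
cv2.imwrite("pics/top0z.png",cv2.resize(a,None,fx=4.7,fy=4.7,interpolation=cv2.INTER_CUBIC))
a=cv2.imread("pics/side0.png")[130:260,155:295]
cv2.imwrite("pics/side0z.png",cv2.resize(a,None,fx=4.6,fy=4.6,interpolation=cv2.INTER_CUBIC))
```

```text
(no output)
```

View pics/top0z.png

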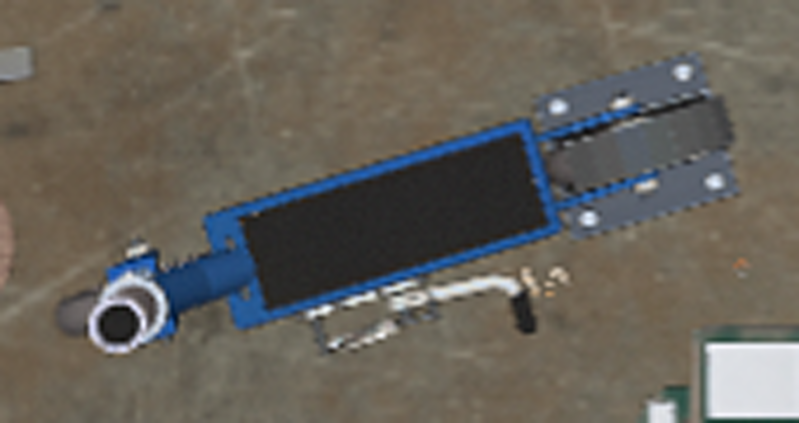

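View pics/side0z.png

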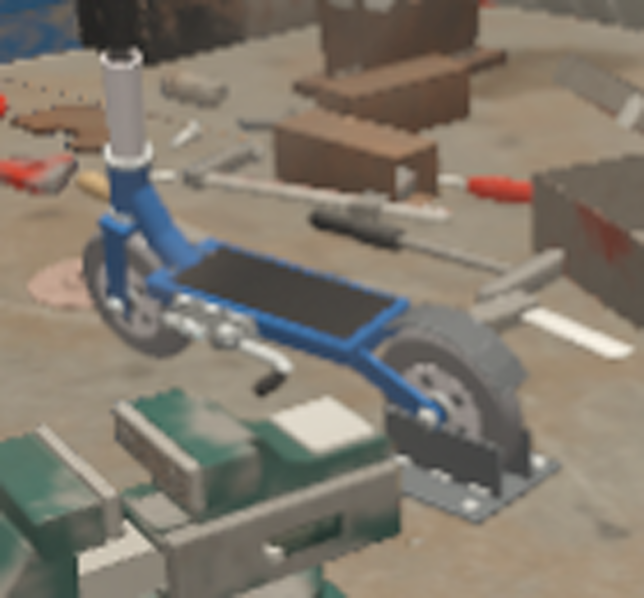

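```bash
cat > h.py <<'E'
import numpy as np, cv2
from scipy.spatial.transform import Rotation as R
from scipy.optimize import least_squares
CAL={'side':dict(f=374.741518224692,cx=257.88888144538697,cy=189.9334530882943,k1=-0.10588990864518792,p=[-0.06773884,-0.88940753,0.63663333],q=[0.52435715,-0.16606934,-0.25867158,0.79407781]),
'top':dict(f=348.6269634452925,cx=256.89962234873406,cy=191.56533644109405,k1=-0.050270068980142295,p=[0.44740434,-0.01392148,1.13248141],q=[-0.05780936,0.04621047,0.7053484,-0.70498674])}
def proj(cam,P):
    c=CAL[cam]; P=np.atleast_2d(P)
    d=R.from_quat(c['q']).inv().apply(P-np.array(c['p']))
    s=np.c_[d[:,0]/-d[:,2],-d[:,1]/-d[:,2]]
    r2=(s**2).sum(1,keepdims=True)
    s=s*(1+c['k1']*r2)
    return s*c['f']+[c['cx'],c['cy']]
def full(z,uv):
    s,ox,oy={'top':(4.7,115,175),'side':(4.6,155,130)}[z]
    uv=np.array(uv,float); return (uv+.5)/s-.5+[ox,oy]
def pose(x0,y0,yaw,lean):
    # lean to its left: z axis tilts to +y -> rotation about x by -lean
    Rm=R.from_euler('z',yaw)*R.from_euler('x',-lean)
    return Rm,np.array([x0,y0,0])
def S(p,X):
    Rm,t=pose(*p[:4]); return Rm.apply(np.atleast_2d(X))+t
E
cat > fit.py <<'E'
from h import *
top=[('stub',(120,325)),('tang',(524,312)),('d_rr',(529,120)),('d_rl',(562,231)),('d_fr',(205,217)),('d_fl',(240,328))]
side=[('stub',(122,58)),('tang',(269,383)),('d_rr',(410,302)),('d_rl',(355,350)),('d_fl',(148,283)),('d_fr',(208,243))]
def model(dx):
    return dict(stub=[.1173,0,.2842],tang=[-.067,.080,.095],d_rr=[dx-.1075,-.038,.112],d_rl=[dx-.1075,.038,.112],d_fr=[dx+.1075,-.038,.112],d_fl=[dx+.1075,.038,.112])
def res(p):
    m=model(p[4]);r=[]
    for z,l in(('top',top),('side',side)):
        r.append(proj(z,S(p,np.array([m[n] for n,_ in l])))-full(z,[u for _,u in l]))
    return np.concatenate(r)
s=least_squares(lambda p:res(p).ravel(),[.4,.1,1.3,.15,0],loss='soft_l1')
print(s.x, s.cost); print(res(s.x).round(1))
print('tang',S(s.x,[-.067,.08,.095]),'pivot',S(s.x,[.005,.047,.095]),'grip',S(s.x,[.125,0,.248]),'top',S(s.x,[.1173,0,.2842]),'rear',S(s.x,[-.165,0,.0625]))
p0=s.x.copy();p0[3]=0;print('plumb grip',S(p0,[.125,0,.248]))
E
python3 fit.py
```

```text
[ 0.52601202  0.18747123  1.86652169  0.17044423 -0.00210682] 5.065974504088717
[[ 0.1 -0.2]
 [ 0.  -0.3]
 [ 0.8 -1. ]
 [ 1.3  0.1]
 [-0.4 -0.4]
 [-0.1  0.7]
 [-0.5  0. ]
 [-0.1  0.1]
 [ 0.7 -0.6]
 [-1.7  0. ]
 [-1.5 -0.7]
 [ 0.1 -1.6]]
tang [[0.4547053  0.09570663 0.08005379]] pivot [[0.46483214 0.17405914 0.08565126]] grip [[0.44934303 0.29478571 0.24440636]] top [[0.44571336 0.28563048 0.2800818 ]] rear [[0.56395753 0.02654415 0.06159434]]
plumb grip [[0.4895828 0.3070451 0.248    ]]
```

Run:
```python
import cv2
a=cv2.imread("pics/top0.png")[215:340,225:355]
b=cv2.imread("pics/side0.png")[195:295,135:265]
c=cv2.imread("pics/side0.png")[60:190,30:130]
for n,i,s in(("v1",a,4.6),("v2",b,5),("g",c,4.5)): cv2.imwrite(f"pics/{n}.png",cv2.resize(i,None,fx=s,fy=s,interpolation=cv2.INTER_CUBIC))
from rig import robot
from scipy.spatial.transform import Rotation as R
print(R.from_quat(robot.get_obs()['tool_rot']).as_matrix().round(4))
```

```text
[[ 2.752e-01 -9.000e-04 -9.614e-01]
 [ 9.614e-01 -1.700e-03  2.752e-01]
 [-1.900e-03 -1.000e+00  3.000e-04]]
```

View pics/v1.png

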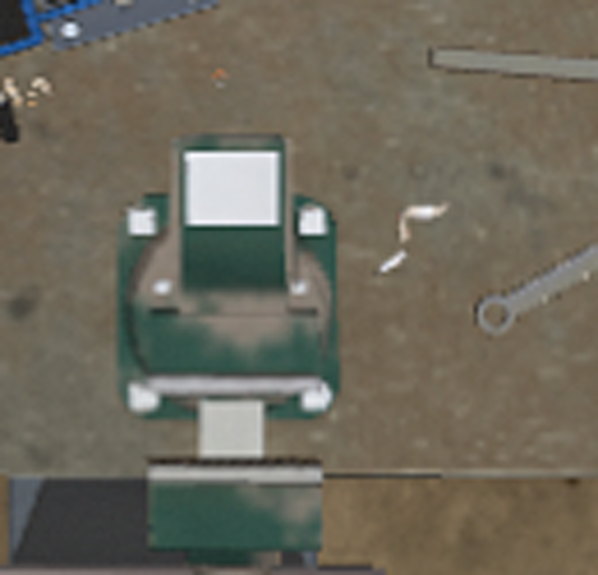

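View pics/v2.png

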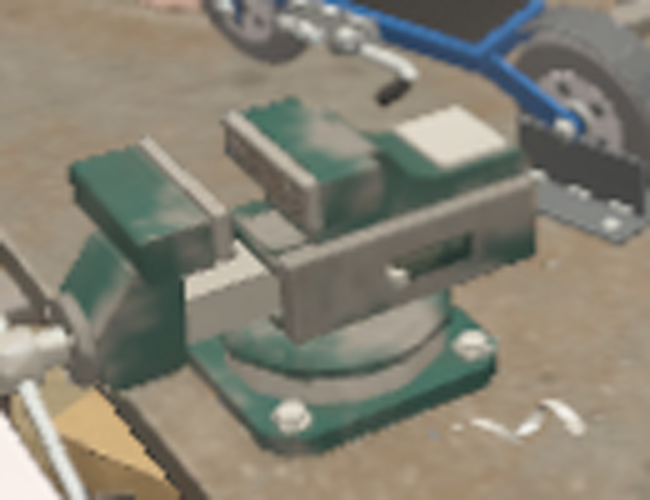

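View pics/g.png

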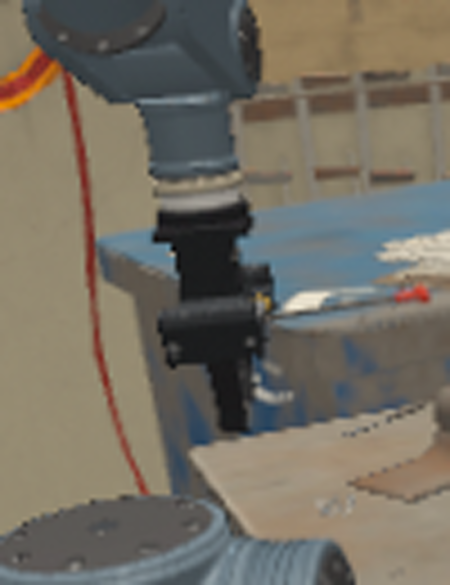

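```bash
cat > tri.py <<'E'
from h import *
def tri(obs):
    f=lambda X:np.concatenate([(proj(c,X)[0]-np.array(u)) for c,u in obs])
    s=least_squares(f,[.45,.1,.1]); return s.x,np.abs(s.fun).max()
if __name__=="__main__":
    T=lambda u:(np.array(u)+.5)/4.6-.5+[225,215]
    Sd=lambda u:(np.array(u)+.5)/5-.5+[135,195]
    for a,b in(((185,152),(455,105)),((280,150),(510,150)),((280,226),(437,167)),((185,226),(395,125))):
        x,e=tri([('top',T(a)),('side',Sd(b))]);print(x.round(4),e.round(2))
E
python3 tri.py
```

```text
[ 0.435  -0.0202  0.1242] 0.07
[ 0.436  -0.0794  0.1192] 0.0
[ 0.3889 -0.0783  0.1231] 0.27
[ 0.3912 -0.0209  0.1247] 0.71
```

```bash
cat > go.py <<'E'
import sys
from h import *
from rig import robot
def to(target,yaw=None,obs=None):
    o=obs or robot.get_obs(); Rm=R.from_quat(o['tool_rot']); M=Rm.as_matrix()
    d=Rm.inv().apply(np.array(target)-o['position'])*1000
    cy=np.arctan2(M[1,0],M[0,0])
    print('t',round(o['time'],2),'pos',o['position'].round(4),'yaw',round(cy,3),'tilt y',M[:,1].round(3),'f',o['ft_force'].round(2),'w',round(o['grip_width'],4))
    print('shift mm',d.round(1),'turn',None if yaw is None else round(-(yaw-cy),3))
if __name__=="__main__":
    a=[float(x) for x in sys.argv[1:]]
    to(a[:3],a[3] if len(a)>3 else None)
E
python3 - <<'E'
from h import *
p=[ 0.52601202,0.18747123,1.86652169,0.17044423]
print(S(p,[-.060,.080,.095]))
E
python3 go.py 0.453 0.102 0.33 1.8665
```

```text
[[0.45266526 0.10240277 0.08005379]]
t 0.1 pos [0.1717 0.6003 0.2217] yaw 1.292 tilt y [-0.001 -0.002 -1.   ] f [-0.65 -0.6  -0.01] w 0.087
shift mm [-401.8 -107.7 -407.5] turn -0.575
```

```bash
python3 -m creep '[[[0,-40,0],0,0.5],[[0,-40,0],0,0],[[-20,-28,-20],0,0],[[-30,0,-30],0,0],[[-30,0,-30],0,0],[[-30,0,-30],0,0],[[-30,0,-30],0,0],[[-30,0,-30],0,0]]' 5; python3 -m creep '[[[-30,0,-30],0,0],[[-30,0,-30],0,0],[[-30,0,-30],0,0],[[-30,0,-30],0,0],[[-30,0,-30],0,0],[[-30,0,-30],0,0],[[-30,0,-30],0,0],[[-20,0,-25],0,0]]'; python3 go.py 0.453 0.102 0.33 1.8665
```

```text
time: 0.9
position: [0.2888, 0.3889, 0.3302]
tool_rot: [0.565, 0.426, -0.426, -0.564]
ft_force: [0.9, -0.3, -0.0]
grip_width: 0.0312
time: 1.7
position: [0.4517, 0.1026, 0.3303]
tool_rot: [0.565, 0.425, -0.425, -0.565]
ft_force: [-0.4, 1.0, -0.8]
grip_width: 0.0007
t 1.7 pos [0.4517 0.1026 0.3303] yaw 1.29 tilt y [-0. -0. -1.] f [-0.43  1.02 -0.77] w 0.0007
shift mm [-0.2  0.3 -1.4] turn -0.576
```

```bash
python3 -m creep '[[[0,0,0],-0.144,0],[[0,0,0],-0.144,0],[[0,0,0],-0.144,0],[[0,0,0],-0.144,0],[[0,40,0],0,0],[[0,40,0],0,0],[[0,40,0],0,0],[[0,40,0],0,0]]'; python3 -m creep '[[[0,40,0],0,0],[[0,0,0],0,0],[[0,0,0],0,0]]'; python3 go.py 0.4527 0.1024 0.09 1.8665
python3 - <<'E'
from rig import robot
import cv2
for n,(y0,y1,x0,x1),s in (("top",(175,265,115,285),4.7),("side",(100,260,135,295),3.7)):
    a=robot.camera(n)["pixels"][y0:y1,x0:x1,::-1]
    cv2.imwrite(f"pics/{n}1.png",cv2.resize(a,None,fx=s,fy=s,interpolation=cv2.INTER_CUBIC))
E
```

```text
time: 2.5
position: [0.451, 0.1049, 0.1692]
tool_rot: [0.421, 0.569, -0.568, -0.42]
ft_force: [0.1, -0.2, -0.4]
grip_width: 0.0008
time: 2.8
position: [0.451, 0.1048, 0.1304]
tool_rot: [-0.42, -0.568, 0.569, 0.421]
ft_force: [-0.2, 0.4, 0.6]
grip_width: 0.0004
t 2.8 pos [0.451  0.1048 0.1304] yaw 1.868 tilt y [-0.002  0.    -1.   ] f [-0.17  0.36  0.6 ] w 0.0004
shift mm [-2.9 40.4 -1. ] turn 0.001
```

View pics/top1.png

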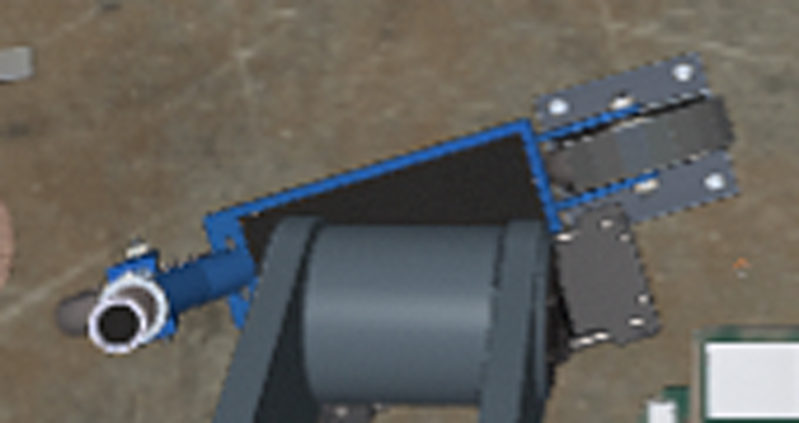

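View pics/side1.png

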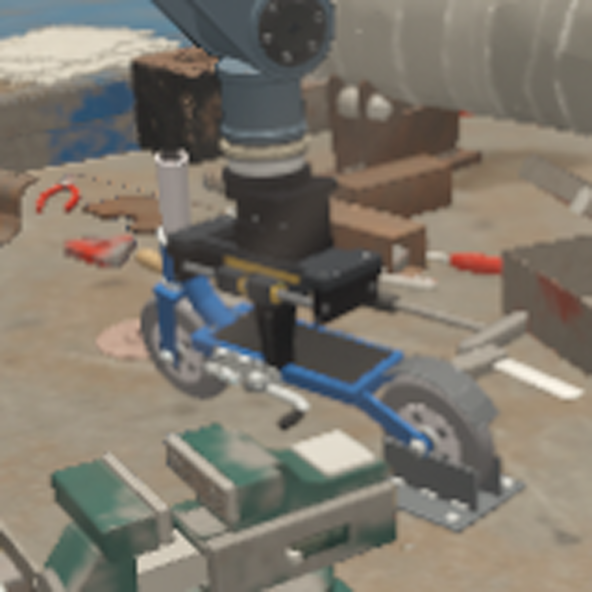

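```bash
python3 -m creep '[[[-2,16,-1],0,0],[[0,16,0],0,0],[[0,6,0],0,0],[[0,3,0],0,0],[[0,3,0],0,0],[[0,3,0],0,0],[[0,3,0],0,0]]'; python3 -m creep '[[[0,3,0],0,0],[[0,3,0],0,0]]';python3 go.py 0.4527 0.1024 0.04 1.8665
python3 - <<'E'
from rig import robot
import cv2
for n,(y0,y1,x0,x1),s in (("side",(160,260,175,275),5),):
    a=robot.camera(n)["pixels"][y0:y1,x0:x1,::-1]
    cv2.imwrite(f"pics/{n}2.png",cv2.resize(a,None,fx=s,fy=s,interpolation=cv2.INTER_CUBIC))
E
```

```text
time: 3.6
position: [0.454, 0.1032, 0.0811]
tool_rot: [0.421, 0.569, -0.568, -0.42]
ft_force: [2.2, 0.4, 1.1]
grip_width: 0.0004
time: 3.8
position: [0.4531, 0.1033, 0.0745]
tool_rot: [0.421, 0.569, -0.568, -0.42]
ft_force: [0.4, 1.3, 0.8]
grip_width: 0.0006
t 3.8 pos [0.4531 0.1033 0.0745] yaw 1.868 tilt y [ 0.001  0.    -1.   ] f [0.37 1.26 0.83] w 0.0006
shift mm [-0.7 34.5  0.6] turn 0.001
```

View pics/side2.png

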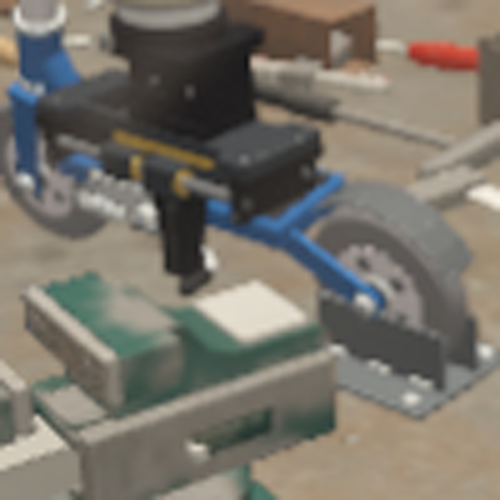

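```bash
python3 -m creep '[[[0,3,0],0,0],[[0,3,0],0,0],[[0,3,0],0,0],[[0,3,0],0,0],[[0,3,0],0,0]]'; python3 -m creep '[[[0,3,0],0,0],[[0,3,0],0,0],[[0,2,0],0,0]]';python3 go.py 0.4527 0.1024 0.04 1.8665
python3 - <<'E'
from rig import robot
import cv2
for n,(y0,y1,x0,x1),s in (("side",(160,260,175,275),5),):
    a=robot.camera(n)["pixels"][y0:y1,x0:x1,::-1]
    cv2.imwrite(f"pics/{n}3.png",cv2.resize(a,None,fx=s,fy=s,interpolation=cv2.INTER_CUBIC))
E
```

```text
time: 4.35
position: [0.4525, 0.1032, 0.0592]
tool_rot: [-0.42, -0.568, 0.569, 0.421]
ft_force: [0.1, -0.1, -0.2]
grip_width: 0.0007
time: 4.65
position: [0.4527, 0.1032, 0.0512]
tool_rot: [-0.42, -0.568, 0.569, 0.421]
ft_force: [0.1, 1.3, -0.9]
grip_width: 0.0004
t 4.65 pos [0.4527 0.1032 0.0512] yaw 1.868 tilt y [-0. -0. -1.] f [ 0.15  1.26 -0.93] w 0.0004
shift mm [-0.8 11.2  0.2] turn 0.001
```

View pics/side3.png

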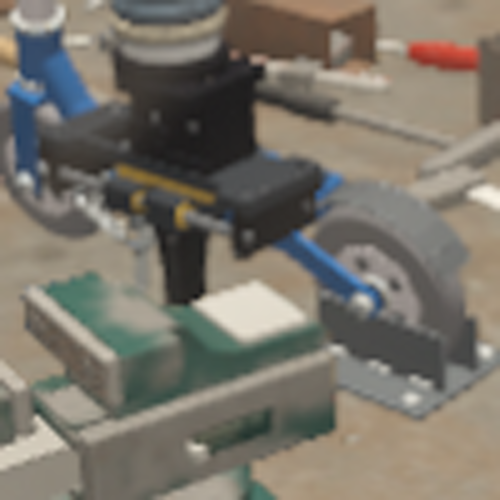

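```bash
python3 -m creep '[[[0,-5,0],0,0],[[0,-15,0],0,0],[[0,-30,0],0,0],[[0,-40,0],0,0],[[0,-45,0],0,0],[[0,-45,0],0,0],[[0,-45,0],0,0],[[0,-45,0],0,0]]';python3 - <<'E'
from rig import robot
import cv2
for n,(y0,y1,x0,x1),s in (("top",(175,265,115,285),4.7),("side",(130,260,155,295),4.6)):
    a=robot.camera(n)["pixels"][y0:y1,x0:x1,::-1]
    cv2.imwrite(f"pics/{n}4.png",cv2.resize(a,None,fx=s,fy=s,interpolation=cv2.INTER_CUBIC))
E
```

```text
time: 5.5
position: [0.4519, 0.1033, 0.3241]
tool_rot: [0.421, 0.569, -0.568, -0.42]
ft_force: [1.3, 0.2, -0.3]
grip_width: 0.0003
```

View pics/side4.png

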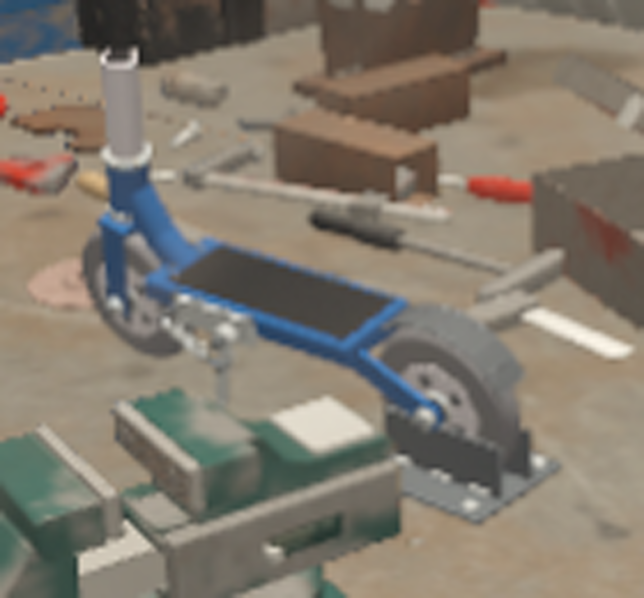

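View pics/top4.png

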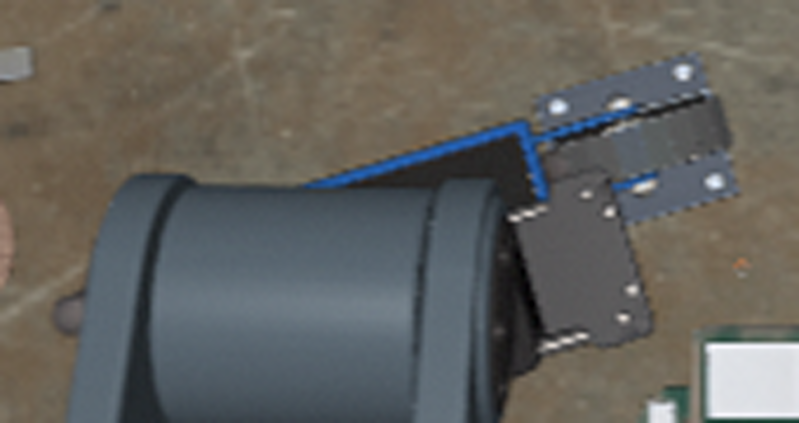

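```bash
python3 - <<'E'
from h import *
p=[ 0.52601202,0.18747123,1.86652169,0.17044423]
for th in (1.57,1.7,1.8):
    X=[[.005-l*np.cos(th),y,.095-l*np.sin(th)] for l,y in ((0,.06),(.03,.06),(.055,.065),(.072,.08))]
    f=proj('side',S(p,X)); print(th,((f-[155,130]+.5)*4.6-.5).round(0).tolist(),S(p,X[3]).round(3))
E
python3 go.py 0.449 0.295 0.33 0.296
```

```text
1.57 [[216.0, 344.0], [224.0, 377.0], [226.0, 407.0], [216.0, 435.0]] [[0.445 0.168 0.009]]
1.7 [[216.0, 344.0], [220.0, 375.0], [219.0, 404.0], [207.0, 431.0]] [[0.443 0.177 0.01 ]]
1.8 [[216.0, 344.0], [217.0, 374.0], [214.0, 401.0], [201.0, 427.0]] [[0.44  0.184 0.011]]
t 5.6 pos [0.4564 0.1033 0.3284] yaw 1.868 tilt y [ 0.015 -0.    -1.   ] f [ 0.63  0.58 -0.42] w 0.0003
shift mm [185.4  -1.8 -49.1] turn 1.572
```

```bash
python3 -m creep '[[[37,0,-5],0,0],[[37,0,-5],0,0],[[37,0,0],0.143,0.6],[[0,0,0],0.143,0.6],[[0,0,0],0.143,0.6],[[0,0,0],0.143,0.6],[[0,0,0],0.143,0.6],[[0,0,0],0.143,0.6]]'; python3 -m creep '[[[0,0,0],0.143,0.6],[[0,0,0],0.143,0.6],[[0,0,0],0.143,0.6],[[0,0,0],0.143,0.6],[[0,0,0],0.142,0.6],[[0,0,0],0,0.6]]' ;python3 go.py 0.448 0.292 0.31 0.296;python3 - <<'E'
from rig import robot
import cv2
for n,(y0,y1,x0,x1),s in (("top",(175,265,115,285),4.7),):
    a=robot.camera(n)["pixels"][y0:y1,x0:x1,::-1]
    cv2.imwrite(f"pics/{n}5.png",cv2.resize(a,None,fx=s,fy=s,interpolation=cv2.INTER_CUBIC))
E
```

```text
time: 6.4
position: [0.429, 0.2118, 0.3208]
tool_rot: [-0.619, -0.34, 0.341, 0.62]
ft_force: [-0.3, -0.7, -0.3]
grip_width: 0.0408
time: 7.0
position: [0.4292, 0.2117, 0.3209]
tool_rot: [0.699, 0.104, -0.105, -0.699]
ft_force: [-0.3, -0.2, 0.2]
grip_width: 0.0522
t 7.0 pos [0.4292 0.2117 0.3209] yaw 0.298 tilt y [-0.002 -0.    -1.   ] f [-0.26 -0.21  0.24] w 0.0522
shift mm [41.5 10.9 71.2] turn 0.002
```

View pics/top5.png

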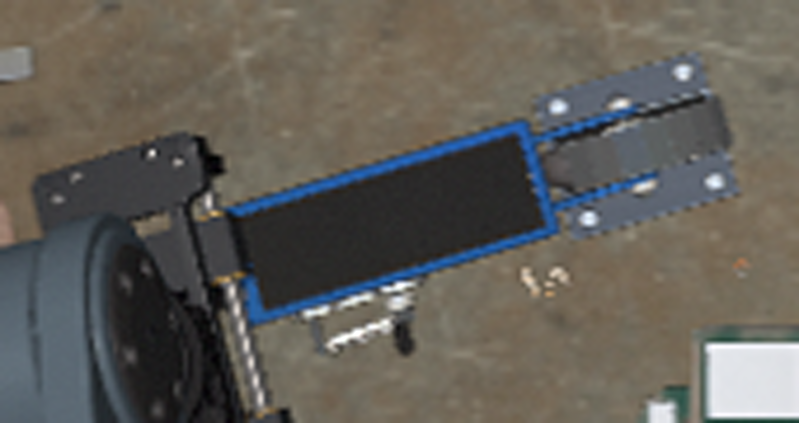

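```bash
python3 - <<'E'
from h import *
p=[ 0.52601202,0.18747123,1.86652169,0.17044423]
for th in (1.4,1.57,1.7,1.8):
    X=[[.005-.072*np.cos(th),y,.095-.072*np.sin(th)] for y in (.07,.08,.09)]
    f=proj('top',S(p,X)); print(th,((f-[115,175]+.5)*4.7-.5).round(0).tolist())
E
python3 -m creep '[[[20,0,35],0,0.6],[[21,0,36],0,0.6],[[0,0,0],0,0.6]]'
python3 go.py 0.448 0.292 0.232 0.296
python3 - <<'E'
from rig import robot
import cv2
for n,(y0,y1,x0,x1),s in (("side",(100,240,140,260),4.8),):
    a=robot.camera(n)["pixels"][y0:y1,x0:x1,::-1]
    cv2.imwrite(f"pics/{n}6.png",cv2.resize(a,None,fx=s,fy=s,interpolation=cv2.INTER_CUBIC))
E
```

```text
1.4 [[441.0, 306.0], [446.0, 320.0], [450.0, 334.0]]
1.57 [[424.0, 311.0], [429.0, 325.0], [433.0, 339.0]]
1.7 [[411.0, 315.0], [415.0, 329.0], [420.0, 343.0]]
1.8 [[401.0, 318.0], [405.0, 332.0], [410.0, 346.0]]
time: 7.35
position: [0.4493, 0.2953, 0.3212]
tool_rot: [-0.698, -0.108, 0.106, 0.7]
ft_force: [-0.9, -0.8, -0.8]
grip_width: 0.052
t 7.35 pos [0.4493 0.2953 0.3212] yaw 0.304 tilt y [ 0.001  0.002 -1.   ] f [-0.94 -0.76 -0.82] w 0.052
shift mm [-2.4 89.2 -3. ] turn 0.008
```

View pics/side6.png

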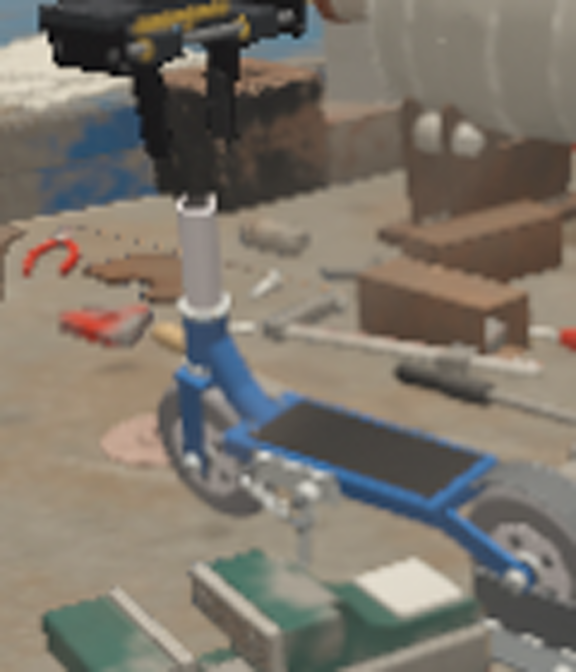

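```bash
python3 -m creep '[[[-2,15,-1],0.008,0.6],[[0,15,0],0,0.6],[[0,10,0],0,0.6],[[0,10,0],0,0.6],[[0,10,0],0,0.6],[[0,0,0],0,0.6]]'
python3 go.py 0.448 0.292 0.232 0.296
python3 - <<'E'
from rig import robot
import cv2
for n,(y0,y1,x0,x1),s in (("side",(100,240,140,260),4.8),):
    a=robot.camera(n)["pixels"][y0:y1,x0:x1,::-1]
    cv2.imwrite(f"pics/{n}7.png",cv2.resize(a,None,fx=s,fy=s,interpolation=cv2.INTER_CUBIC))
E
```

```text
time: 8.0
position: [0.4459, 0.2896, 0.2602]
tool_rot: [0.7, 0.101, -0.103, -0.699]
ft_force: [-0.1, -0.6, -0.0]
grip_width: 0.0526
t 8.0 pos [0.4459 0.2896 0.2602] yaw 0.29 tilt y [-0.003 -0.001 -1.   ] f [-0.15 -0.58 -0.04] w 0.0526
shift mm [ 2.8 28.1  1.7] turn -0.006
```

View pics/side7.png

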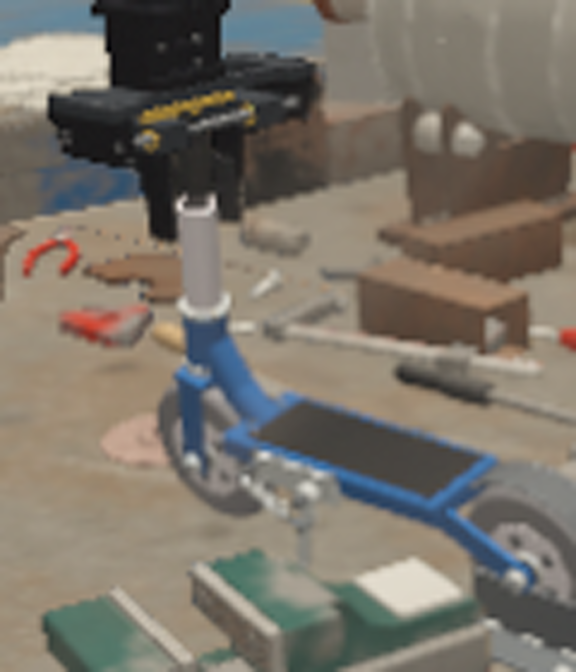

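```bash
python3 -m creep '[[[2,10,1],0,0.6],[[0,10,0],0,0.6],[[0,8,0],0,0.6],[[0,0,0],0,0.5],[[0,0,0],0,0.5],[[0,0,0],0,0.5]]'
python3 go.py 0.4898 0.3064 0.235 0.296
python3 -m creep '[[[3,0,0],0,0.5],[[5,0,0],0,0.5],[[5,0,0],0,0.5],[[5,0,0],0,0.5],[[4,0,0],0,0.5],[[3,0,0],0,0.5]]'
python3 go.py 0.4898 0.3064 0.235 0.296
python3 - <<'E'
from rig import robot
import cv2
for n,(y0,y1,x0,x1),s in (("side",(100,240,140,260),4.8),):
    a=robot.camera(n)["pixels"][y0:y1,x0:x1,::-1]
    cv2.imwrite(f"pics/{n}8.png",cv2.resize(a,None,fx=s,fy=s,interpolation=cv2.INTER_CUBIC))
E
```

```text
time: 8.65
position: [0.4486, 0.2919, 0.2338]
tool_rot: [-0.7, -0.102, 0.102, 0.7]
ft_force: [-0.5, 0.2, -0.4]
grip_width: 0.0446
t 8.65 pos [0.4486 0.2919 0.2338] yaw 0.29 tilt y [ 0.001  0.    -1.   ] f [-0.48  0.2  -0.44] w 0.0446
shift mm [43.6 -1.2  2.1] turn -0.006
time: 9.25
position: [0.4728, 0.2991, 0.2335]
tool_rot: [0.7, 0.102, -0.102, -0.7]
ft_force: [-1.1, -0.4, 0.3]
grip_width: 0.0434
t 9.25 pos [0.4728 0.2991 0.2335] yaw 0.289 tilt y [ 0.  0. -1.] f [-1.15 -0.35  0.33] w 0.0434
shift mm [18.3 -1.5  2.2] turn -0.007
```

View pics/side8.png

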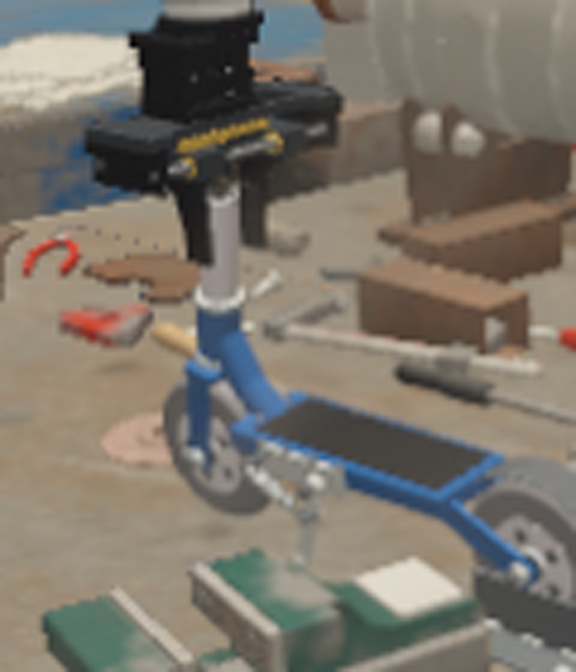

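```bash
python3 -m creep '[[[4,0,0],0,0.5],[[4,0,0],0,0.47],[[4,0,0],0,0.44],[[3,0,0],0,0.42],[[3,0,0],0,0.4],[[0,0,0],0,0.37],[[0,0,0],0,0.35],[[0,0,0],0,0.33]]' 15
python3 go.py 0.4898 0.3064 0.235 0.296
python3 -m creep '[[[0,0,0],0,0.25],[[0,0,0],0,0.2],[[0,0,0],0,0.2],[[0,0,0],0,0.2],[[0,0,0],0,0.2]]' 15
python3 go.py 0.4898 0.3064 0.235 0.296
cat > shot.py <<'E'
import sys
from rig import robot
import cv2
k=sys.argv[1]
for n,(y0,y1,x0,x1),s in (("side",(130,260,155,295),4.6),("top",(175,265,115,285),4.7)):
    a=robot.camera(n)["pixels"][y0:y1,x0:x1,::-1]
    cv2.imwrite(f"pics/{n}{k}.png",cv2.resize(a,None,fx=s,fy=s,interpolation=cv2.INTER_CUBIC))
E
python3 shot.py 9
```

```text
time: 10.1
position: [0.4894, 0.304, 0.2335]
tool_rot: [0.7, 0.102, -0.102, -0.7]
ft_force: [0.4, 0.2, 0.9]
grip_width: 0.0299
t 10.1 pos [0.4894 0.304  0.2335] yaw 0.29 tilt y [-0. -0. -1.] f [0.43 0.18 0.86] w 0.0299
shift mm [ 1.1 -1.5  2.2] turn -0.006
time: 10.6
position: [0.4899, 0.3041, 0.2336]
tool_rot: [-0.7, -0.102, 0.102, 0.7]
ft_force: [1.3, 0.1, -1.0]
grip_width: 0.0288
t 10.6 pos [0.4899 0.3041 0.2336] yaw 0.289 tilt y [ 0.001  0.    -1.   ] f [ 1.29  0.14 -0.97] w 0.0288
shift mm [ 0.6 -1.4  2.2] turn -0.007
```

View pics/side9.png

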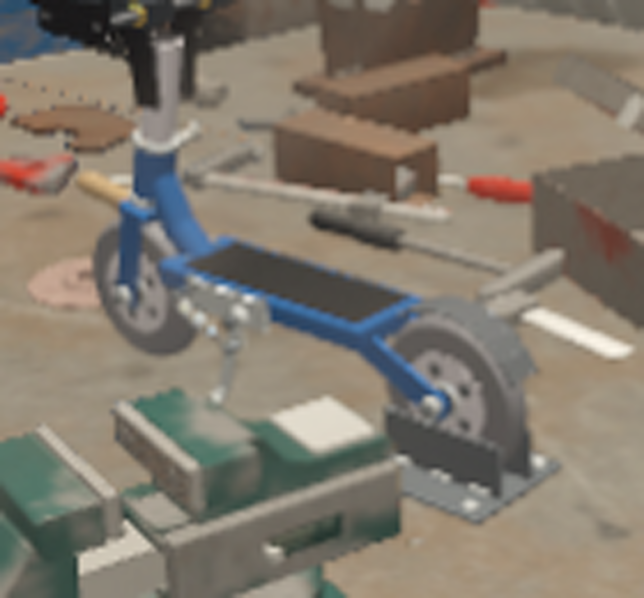

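View pics/top9.png

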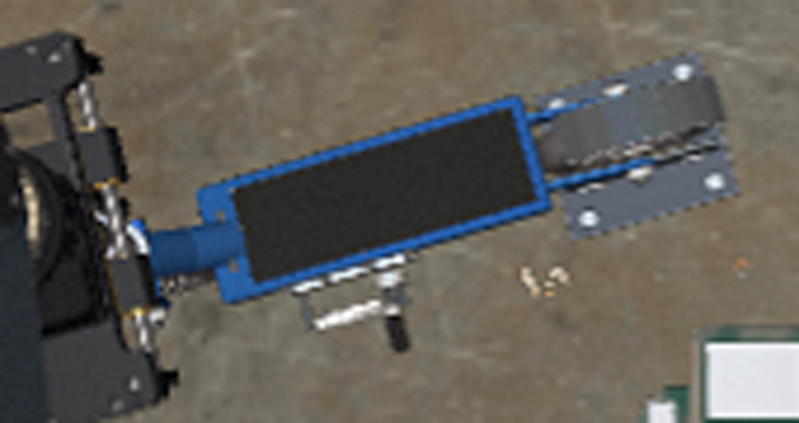

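```bash
cat > fit2.py <<'E'
from h import *
from fit import model
top=[('tang',(398,333)),('d_rr',(519,96)),('d_rl',(551,210)),('d_fr',(198,187)),('d_fl',(226,302))]
side=[('d_rr',(424,298)),('d_rl',(360,349)),('d_fr',(228,236)),('d_fl',(162,268)),('tang',(214,398))]
def res(p):
    m=model(-.002);m['tang']=[.0214,.082,.0249];r=[]
    for z,l in(('top',top),('side',side)):
        r.append(proj(z,S(p,np.array([m[n] for n,_ in l])))-full(z,[u for _,u in l]))
    return np.concatenate(r)
s=least_squares(lambda p:res(p).ravel(),[.526,.187,1.866,0.02],loss='soft_l1')
J=s.jac;print(s.x.round(4),s.cost,'sd',np.sqrt(np.diag(np.linalg.inv(J.T@J))).round(4)); print(res(s.x).round(1))
print('rear',S(s.x,[-.165,0,0.0]).round(4),'grip',S(s.x,[.125,0,.248]).round(4))
# chock
bol=full('top',[(558,106),(683,72),(714,181),(588,218)])
g=[least_squares(lambda X:(proj('top',[X[0],X[1],.007])[0]-b),[.55,.03]).x for b in bol]
g=np.array(g);c=g.mean(0);print('chock',c.round(4),'sides',np.linalg.norm(np.diff(g,axis=0),axis=1).round(4))
yaw=np.arctan2(*( (g[0]+g[3])-(g[1]+g[2]))[::-1]);print('chock yaw',yaw)
n=np.array([-np.sin(yaw),np.cos(yaw)]);print('wheel bottom lateral vs chock (+left)',(S(s.x,[-.165,0,0])[0,:2]-c)@n, 'initial',(S([.52601,.18747,1.86652,.170],[-.165,0,0])[0,:2]-c)@n)
E
python3 fit2.py
```

```text
[ 0.52601202  0.18747123  1.86652169  0.17044423 -0.00210682] 5.065974504088717
[[ 0.1 -0.2]
 [ 0.  -0.3]
 [ 0.8 -1. ]
 [ 1.3  0.1]
 [-0.4 -0.4]
 [-0.1  0.7]
 [-0.5  0. ]
 [-0.1  0.1]
 [ 0.7 -0.6]
 [-1.7  0. ]
 [-1.5 -0.7]
 [ 0.1 -1.6]]
tang [[0.4547053  0.09570663 0.08005379]] pivot [[0.46483214 0.17405914 0.08565126]] grip [[0.44934303 0.29478571 0.24440636]] top [[0.44571336 0.28563048 0.2800818 ]] rear [[0.56395753 0.02654415 0.06159434]]
plumb grip [[0.4895828 0.3070451 0.248    ]]
[0.5283 0.1891 1.8441 0.0404] 10.455517427117952 sd [0.0047 0.002  0.0123 0.0452]
[[-0.2 -0.8]
 [ 1.5 -0.6]
 [ 1.5 -0. ]
 [-0.3 -0.4]
 [-0.   0.1]
 [ 0.4 -0.3]
 [-0.5 -3.2]
 [-0.5 -0.9]
 [-1.1 -0.9]
 [-3.   3.2]]
rear [[0.5729 0.0302 0.    ]] grip [[0.4849 0.3067 0.2478]]
chock [0.5695 0.0275] sides [0.0899 0.0788 0.0902]
chock yaw 1.8469433456667865
wheel bottom lateral vs chock (+left) -0.003951255889219419 initial -0.005001352830815876
```

```bash
for i in 1 2 3 4; do python3 -m creep '[[[0,0,0],0,0.2]]' 25 | egrep 'ft|width'; done
cat > ov.py <<'E'
import sys
from h import *
from rig import robot
k=sys.argv[1]; p=[float(v) for v in sys.argv[2:6]]
o=robot.get_obs();print(o['time'],o['moment'].round(2),o['ft_force'].round(2))
s=6
for n,(y0,y1,x0,x1) in (("side",(130,225,155,285)),("top",(180,255,140,275))):
    img=cv2.resize(robot.camera(n)["pixels"][y0:y1,x0:x1,::-1],None,fx=s,fy=s,interpolation=cv2.INTER_CUBIC)
    def dr(X,col,closed=False):
        f=((proj(n,S(p,np.array(X)))-[x0,y0]+.5)*s-.5).round().astype(int)
        cv2.polylines(img,[f.reshape(-1,1,2)],closed,col,1,cv2.LINE_AA)
    dx=-.002
    dr([[dx-.1075,-.038,.112],[dx+.1075,-.038,.112],[dx+.1075,.038,.112],[dx-.1075,.038,.112]],(0,255,255),True)
    t=np.linspace(0,2*np.pi,60)
    for hx in(-.165,.165): dr(np.c_[hx+.0625*np.cos(t),0*t,.0625+.0625*np.sin(t)],(0,255,0),True)
    a=np.array([-np.sin(.2094),0,np.cos(.2094)]);g=np.array([.125,0,.248])
    for dy in(-.0145,.0145):dr([g-.048*a+[0,dy,0],g+.037*a+[0,dy,0]],(0,0,255))
    dr([[.005,.047,.095],[.0214,.08,.0249]],(255,0,255))
    cv2.imwrite(f"pics/ov_{n}{k}.png",img)
E
python3 - <<'E'
from h import *
# with given lean & yaw, place so stub at tool centre
for lean in(0,):
  for yaw in(1.847,):
    p=[0,0,yaw,lean]; q=S(p,[.1244,0,.2507])[0]; print(.4899-q[0],.3041-q[1])
E
```

```text
ft_force: [1.6, 0.7, -1.1]
grip_width: 0.0283
ft_force: [1.1, 0.6, -0.9]
grip_width: 0.0285
ft_force: [1.1, 0.5, -0.8]
grip_width: 0.0286
ft_force: [1.4, 0.5, -2.1]
grip_width: 0.028
0.5238245250620361 0.18441505274548814
```

```bash
python3 ov.py 10 0.5238 0.1865 1.847 0
```

```text
11.1 [ 0.05 -0.6  -0.19] [ 1.37  0.48 -2.11]
```

View pics/ov_side10.png

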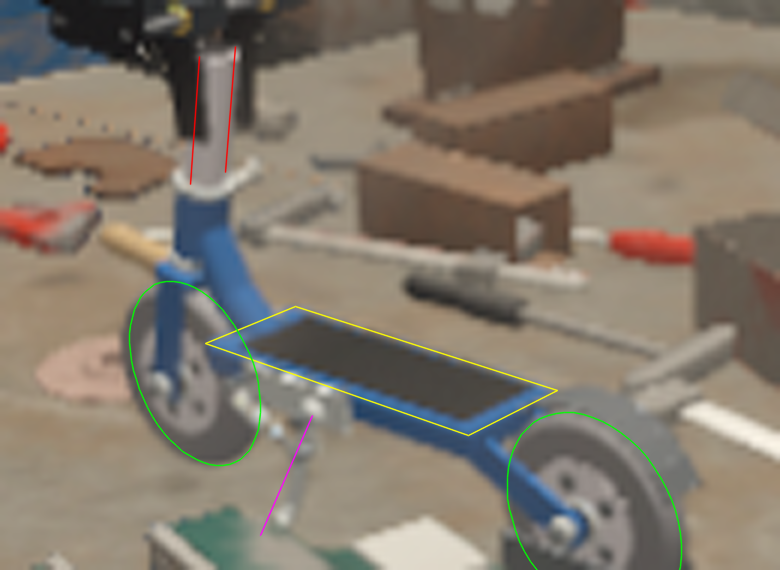

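View pics/ov_top10.png

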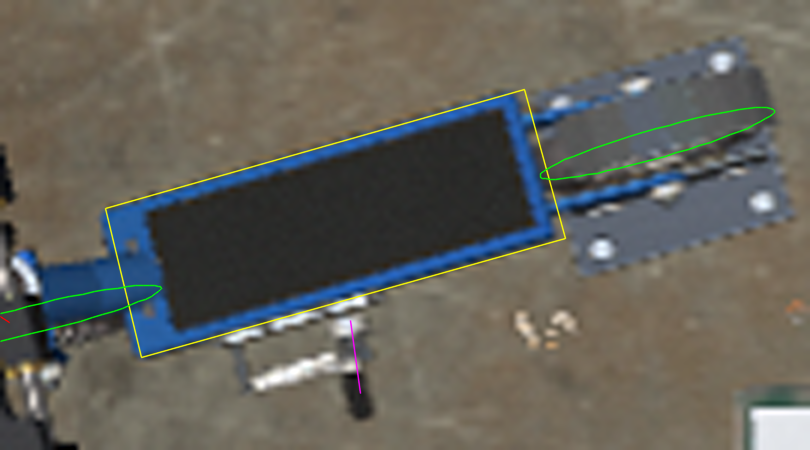

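```bash
for i in 1 2 3; do python3 -m creep '[[[0,0,0],0,0.2],[[0,0,0],0,0.2],[[0,0,0],0,0.2]]' | egrep 'time|pos|ft|width'; python3 -c "
from rig import robot
print(robot.get_obs()['moment'].round(2))"; done; python3 shot.py 11
```

```text
time: 11.5
position: [0.4898, 0.3041, 0.2336]
ft_force: [2.2, -0.2, -1.2]
grip_width: 0.0285
[ 0.02 -0.75 -0.15]
time: 11.8
position: [0.4897, 0.3041, 0.2336]
ft_force: [1.1, -0.4, -1.8]
grip_width: 0.0287
[ 0.05 -0.75 -0.15]
time: 12.1
position: [0.4897, 0.3041, 0.2336]
ft_force: [2.2, 0.4, -0.6]
grip_width: 0.0287
[ 0.02 -0.82 -0.15]
```

View pics/side11.png

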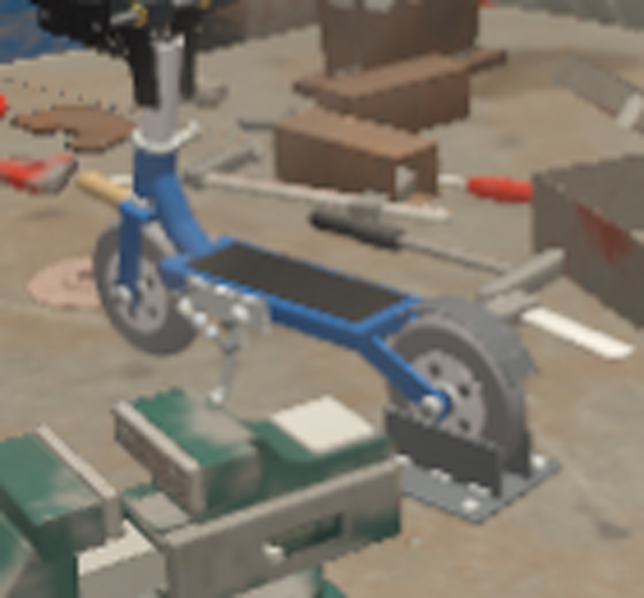

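View pics/top11.png

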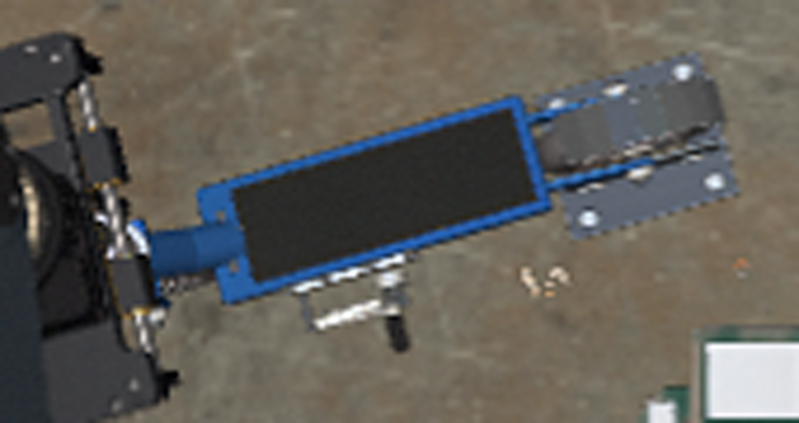

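```bash
for i in 1 2 3; do python3 -m creep '[[[1,0,0],0,0.2],[[0,0,0],0,0.2],[[0,0,0],0,0.2]]' | egrep 'time|pos|ft|width'; python3 -c "
from rig import robot
print(robot.get_obs()['moment'].round(2))"; [ $i = 3 ] ; done
```

```text
time: 12.5
position: [0.4903, 0.3043, 0.2336]
ft_force: [0.7, -0.8, 0.4]
grip_width: 0.0287
[-0.03 -0.52 -0.14]
time: 12.8
position: [0.4909, 0.3045, 0.2335]
ft_force: [0.6, -0.8, 0.1]
grip_width: 0.0286
[-0.18 -0.02 -0.09]
time: 13.1
position: [0.4917, 0.3048, 0.2335]
ft_force: [-1.5, -0.9, 3.4]
grip_width: 0.0286
[-0.29  0.48 -0.05]
```

```bash
python3 -m creep '[[[-1,0,0],0,0.2],[[0,0,0],0,0.2],[[0,0,0],0,0.2],[[0,0,0],0,0.2],[[0,0,0],0,0.2]]';  python3 -c "
from rig import robot
print(robot.get_obs()['moment'].round(2))"; python3 ov.py 12 0.5250 0.1855 1.847 0
```

```text
time: 13.6
position: [0.4913, 0.3046, 0.2335]
tool_rot: [0.7, 0.102, -0.102, -0.7]
ft_force: [-0.7, -0.4, 2.9]
grip_width: 0.0284
[-0.25  0.43 -0.07]
13.6 [-0.25  0.43 -0.07] [-0.65 -0.39  2.91]
```

View pics/ov_side12.png

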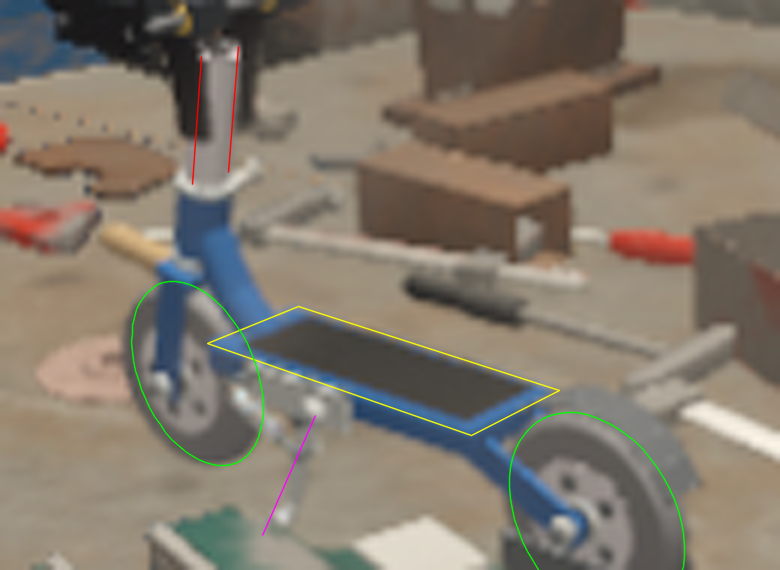

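View pics/ov_top12.png

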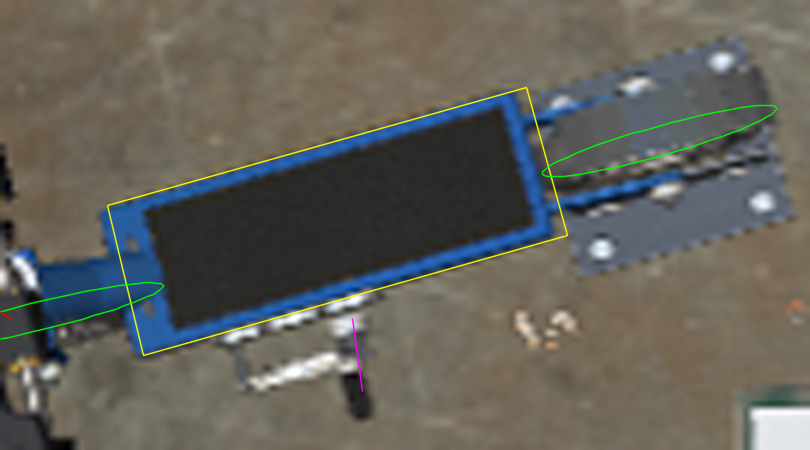

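```bash
python3 -m creep '[[[-0.7,0,0],0,0.2],[[0,0,0],0,0.2],[[0,0,0],0,0.2],[[0,0,0],0,0.2]]';  python3 -c "
from rig import robot
print(robot.get_obs()['moment'].round(2))"
```

```text
time: 14.1
position: [0.491, 0.3045, 0.2336]
tool_rot: [-0.7, -0.102, 0.102, 0.7]
ft_force: [-0.4, -0.2, 0.5]
grip_width: 0.0288
[-0.21  0.25 -0.04]
```

```bash
python3 -m creep '[[[0,0,0],0,0.2],[[0,0,0],0,0.2],[[0,0,0],0,0.2],[[0,0,0],0,0.2]]'
python3 - <<'E'
from rig import robot
import cv2
cv2.imwrite("pics/topend.png",robot.camera("top")["pixels"][:,:,::-1])
print(robot.get_obs()['moment'].round(2))
E
```

```text
time: 14.5
position: [0.4909, 0.3045, 0.2335]
tool_rot: [0.7, 0.102, -0.102, -0.7]
ft_force: [-1.2, -0.4, 1.3]
grip_width: 0.0282
[-0.21  0.11 -0.07]
```

View pics/topend.png

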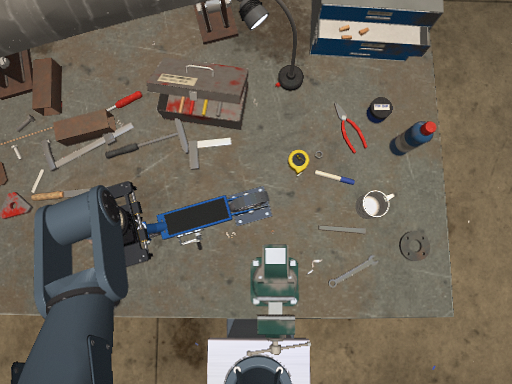

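The bystanders are where they started: tape at (298,160), square at (195,145), pen at (335,178), mug at (375,205) and chisel at (342,229). The scooter stands upright in the grip, with its stand out at (197,243).

```bash
python3 -c "
from rig import robot
print(robot.hand_in())"
```

```text
the job is handed in; nothing more can be done
None
```

The stand is on its stop and the scooter is held upright by the steerer stub. I handed the job in at about 14.5 s; the rig gave no verdict.

- **Stand:** I pushed the tang down from above with the shut fingertips in 2–3 mm steps until the spring took it over. No force reading during the push passed about 2.5 N. Afterwards the sleeve in the top picture was where the model puts it at 1.80 rad, and the stub had not moved in the side picture, so the scooter was still leaning.
- **Righting:** I straddled the stub with the jaws across the scooter and nudged it upright with the fingers half open. I then closed on it, finishing at 25 N, and shifted the hand about 1 mm further to the right until the side load and moment were nearly gone.
- **Last checks:**
  - The grip opening read 28–29 mm on the 29 mm tube, with the tool vertical.
  - The force on the tool was about 1–2 N and the moment no more than about 0.25 N m.
  - A plumb model laid over both pictures matched the stub and wheels to 1–2 pixels, which suggests a lean of about 0.02 rad or less.
  - The bystanders had not moved in the top picture.

**Not confirmed:**
- A free fit of the lean gave 0.04 ± 0.045 rad, too loose to prove it plumb by itself.
- The rear wheel seems to sit close to the right side of the chock slot: I measured about 4 mm off centre against 3.5 mm of clearance. I could only infer from the small wrist readings that the chock load is under 6 N.
- The vice hides the stand's foot in the side view, so I know its clearance from the geometry only.

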